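Clear the signing table: markers and stamp back to their trays

TASK

The signing session is over: put both gold paint markers in the brown tray and both silver ones in the white tray, each lying flat on the tray's floor, and stand the red-handled stamp upright on the floor of the blue tray, in the free half beside the ink pad. Leave the phone and the green tape roll where they are.

Things in the scene. Friction and masses are not known exactly. Their poses are not given: they have to be found in the camera images.
- gold_a_mid (a point): one gold paint marker lying on the table: gold eight-sided barrel and black cap, 134 mm long, 18 mm across its flats, about 30 g. This point is its centre, 9 mm above its underside; x runs along the marker towards its cap.
- gold_b_mid (a point): the other gold paint marker lying on the table: gold eight-sided barrel and black cap, 134 mm long, 18 mm across its flats, about 30 g. This point is its centre, 9 mm above its underside; x runs along the marker towards its cap.
- silver_a_mid (a point): one silver paint marker lying on the table: silver eight-sided barrel and black cap, 134 mm long, 18 mm across its flats, about 30 g. This point is its centre, 9 mm above its underside; x runs along the marker towards its cap.
- silver_b_mid (a point): the other silver paint marker lying on the table: silver eight-sided barrel and black cap, 134 mm long, 18 mm across its flats, about 30 g. This point is its centre, 9 mm above its underside; x runs along the marker towards its cap.
- stamp_mid (a point): hand stamp standing upright, 68 mm high, about 90 g: foot 56 mm (x) by 28 mm (y) by 17 mm high of dark wood, on it an upright round red handle of 24 mm diameter from 17 to 68 mm above the underside. This point is on the handle's axis, 34 mm above the underside; z up.
- tray_brown: dark brown shallow tray for the gold markers, fixed to the table, 140 mm (x) by 175 mm (y, its long side) outside, walls 5 mm thick, rim 15 mm above the table, inner floor 130 mm by 165 mm and 5 mm above the table. Origin: centre of its underside; z up. A marker fits lengthwise along y; two fit side by side.
- tray_white: white shallow tray for the silver markers, fixed to the table, 140 mm (x) by 175 mm (y, its long side) outside, walls 5 mm thick, rim 15 mm above the table, inner floor 130 mm by 165 mm and 5 mm above the table. Origin: centre of its underside; z up. A marker fits lengthwise along y; two fit side by side.
- tray_blue: blue shallow tray for the stamp, fixed to the table, 140 mm (x) by 175 mm (y, its long side) outside, walls 5 mm thick, rim 15 mm above the table, inner floor 5 mm above the table. A black ink pad with a red face, 110 mm (x) by 75 mm (y), top 19 mm above the table, is fixed in its +y half; the free floor is the -y half, y from -82 to +3 mm, x from -65 to +65 mm. Origin: centre of its underside; z up.
- phone: bystander: black phone lying flat, 146 mm (x) by 72 mm (y) by 9 mm, to be left where it is. Origin: centre of its underside.
- tape: bystander: green tape roll lying flat, 84 mm outer and 56 mm inner diameter, 20 mm high, to be left where it is. Origin: centre of its underside.
There are look-alikes about, which are no part of the job. What is shaped like the part that bears silver_b_mid but pink is not meant.

How it is judged:
By the outcome, as a careful person would: the job done as asked, in the order asked, and still so for the second after the job is handed in, with the robot touching nothing.
It also fails if it takes over 120 s, if anything falls off the work surface, if the arm or the gripper's body presses on something with over 40 N, if the wrist force passes 120 N, or if a joint passes its speed limit or range.

ROBOT

A 6-joint arm with a two-finger parallel gripper is mounted at the origin on the work surface. World frame = base frame: x ahead of the robot, y to its left, z up, the work surface at z = 0. Lengths are in m, angles in degrees, forces in N, time in s.
With the tool pointing down it reaches from about 0.35 to 1 m from the base axis. Payload 7.1 kg.
Tool frame: the origin (TCP) lies at the centre of the arm's flange, where the gripper is bolted on; the fingertips stand 173 mm ahead of it and the grasp point (between the pads) lies 155 mm ahead of it; z points along the fingers, y is the line along which they close (so a half turn about z gives the same grasp; the last joint's range is limited). The gripper opens to 85 mm and grips with 20 to 120 N. Pads are 22 mm wide; open, the fingers measure 114 mm over their backs; the gripper's body (76 mm by 85 mm) begins 54 mm behind the grasp point. The pads swing forward as they close: fully open they stand 13 mm farther back than shut.
Start: joints at [-1.089, 24.242, 93.386, -0, 62.372, -1.089], TCP at [0.625, 0, 0.405] pointing down, gripper open.
Joint ranges: [-172.04, 172.04], [-51.8, 120.97], [4.93, 147.93], [-75.15, 255.16], [6.16, 154.13], [-145.62, 145.62]. Speed limits (degrees/s): [136.94, 136.94, 172.46, 180, 180, 180].

INTERFACE

Orientations are given as a 3x3 rotation matrix whose columns are the frame's x, y, z axes.
In Python, from plant import ctrl gives the robot as it stands.
- The arm moves only by the shell command python3 -m inch 'ROWS' [FORCE]. ROWS is text: rows parted by semicolons, each of 7 numbers parted by spaces: the opening in per cent of the stroke, from 0 (shut) to 100 (fully open), then the shift along the tool's x, y, z in mm, then the turn, a rotation vector about the tool's x, y, z in degrees. In form: claw dx dy dz rx ry rz; .... A call has 1 to 20 rows; each row is the pose to reach, as a shift and turn from the pose commanded when the call began, along the tool's axes at that moment; what a row does not reach only later rows make up. A row lasts 1/10 s, in which the tool goes at most 50 mm and 8.59 degrees, less where a joint would pass 70% of its speed; a pose out of reach is approached as far as the arm can. A call with a gripper value outside its range is refused whole. The fingers move at their own pace and stop on an object; FORCE is the grip in N (left out, the last holds). Time passes only in rows, so rows that repeat a pose let the fingers close. It gives the time, the measured TCP pose, the force, the opening and the grip force at its end, in the units of the state.
- ctrl.read_state(): the state, without advancing time (a new reading comes with each control period).
- ctrl.capture(name): name is "scene" or "side" or "wrist"; returns a dict with "img" (480x640x3 uint8, red, green, blue), "intrinsics" (3x3 intrinsics, pixels), "eye" and "rotation" of the camera in the world. Camera axes: x right, y down, z forward; pixel columns grow to the right and rows downward; lengths in m; the calibration is good to about 2 mm. A picture is of the moment at which its call begins. There is no depth.
- ctrl.hand_in(): hands the job in; it is judged then, once.
Trained networks look in a picture, given as the dict that the camera call returned (one of the last four; its "shot" number tells which), for a name from the list of things; names that differ only in an ending like _2 or _b are one class to them, and where a whole thing is asked for, a point or a joint stands for the part that bears it (a point fixed in the world has none). Each returns a list of dicts, best first, with "p" (0 to 1); they miss things now and then, are a little off and sometimes report something else, mostly with a low value. They report only what shows in the picture. A call takes as long as a camera call. They do not tell look-alikes from the thing itself.
- ctrl.look_for(name, picture): "position" ([column, row] as shares, 0 to 1, of the picture: columns of its width, rows of its height, amid what is visible of it).
- ctrl.outline_of(name, picture): "mask" (480x640 bool, what is visible of it) and "position" ([column, row] as shares, 0 to 1, of the picture: columns of its width, rows of its height, amid what is visible of it).
- ctrl.place_of(name, picture): "position" ([column, row] as shares, 0 to 1, of the picture: columns of its width, rows of its height: a listed point, or the origin of a listed thing).
The state is a dict: "clock": time; "q": joint angles; "dq": joint speeds; "joint_torque": joint torques, N m; "tcp_pos": TCP position; "tool_rot": TCP orientation; "ft_force": force on the tool from outside, world axes, zero at the start; "torque": the same for the moment, N m; "gripper_width": finger opening in m; "finger_force": force on a finger pad.
Only numpy, scipy, OpenCV 4.12 (cv2) and the standard library are available. Lean on these libraries where they do the work, as an engineer would, in place of code of your own. Each camera call takes 0.05 s, during which the arm holds its last target. There are 200 camera calls.

## Working session

There is one attempt and no reset: what is moved stays moved. The work goes in short steps, Python scripts to look and compute and a shell command to move; the robot and the scene stay as the last step left them, time stands still between calls to the robot, and variables do not carry over. Pictures are saved under pics/ and viewed, at most 14 in all, crops included, and the job is handed in when it is done.

```bash
mkdir -p pics; cat > h.py <<'E'
import numpy as np,cv2
from plant import ctrl
def ray(c,pos,z):
    K=np.array(c["intrinsics"]);R=np.array(c["rotation"]);e=np.array(c["eye"])
    d=R@np.linalg.inv(K)@np.array([pos[0]*640,pos[1]*480,1.]);return e+d*(z-e[2])/d[2]
def save(c,n,crop=None,s=1):
    im=c["img"][:,:,::-1]
    if crop: im=im[crop[1]:crop[3],crop[0]:crop[2]]
    cv2.imwrite("pics/"+n,cv2.resize(im,None,fx=s,fy=s,interpolation=cv2.INTER_CUBIC))
E
python3 - <<'E'
from h import *
for v in("scene","side"):
    c=ctrl.capture(v);save(c,v+"0.png");print(v,np.round(c["eye"],3))
    for n,z in(("gold_a_mid",.009),("silver_a_mid",.009),("stamp_mid",.034),("tray_brown",0),("tray_white",0),("tray_blue",0),("phone",0),("tape",0)):
        for o in ctrl.place_of(n,c):
            p=o["position"];print(n,round(o["p"],2),np.round([p[0]*640,p[1]*480]),np.round(ray(c,p,z),3)[:2])
E
```

```text
scene [ 0.969 -0.484  0.997]
gold_a_mid 0.55 [337. 228.] [0.427 0.123]
silver_a_mid 0.77 [303. 256.] [0.43  0.002]
silver_a_mid 0.26 [367. 309.] [0.637 0.001]
stamp_mid 0.69 [184. 302.] [ 0.348 -0.285]
tray_brown 0.85 [425. 209.] [0.542 0.337]
tray_white 0.84 [366. 311.] [ 0.635 -0.002]
tray_white 0.49 [425. 209.] [0.541 0.337]
tray_white 0.43 [303. 346.] [ 0.598 -0.162]
tray_blue 0.78 [223. 383.] [ 0.541 -0.335]
phone 0.97 [404. 260.] [0.608 0.17 ]
tape 0.85 [300. 346.] [ 0.593 -0.167]
side [ 0.016 -0.69   1.078]
gold_a_mid 0.34 [429. 300.] [ 0.59  -0.168]
silver_a_mid 0.71 [324. 273.] [0.427 0.011]
stamp_mid 0.74 [367. 389.] [ 0.351 -0.287]
tray_brown 0.72 [295. 170.] [0.536 0.353]
tray_white 0.76 [402. 236.] [0.652 0.021]
tray_blue 0.6 [458. 370.] [ 0.544 -0.33 ]
phone 0.93 [355. 204.] [0.608 0.167]
phone 0.42 [298. 239.] [0.428 0.135]
tape 0.78 [432. 301.] [ 0.599 -0.168]
```

View pics/scene0.png

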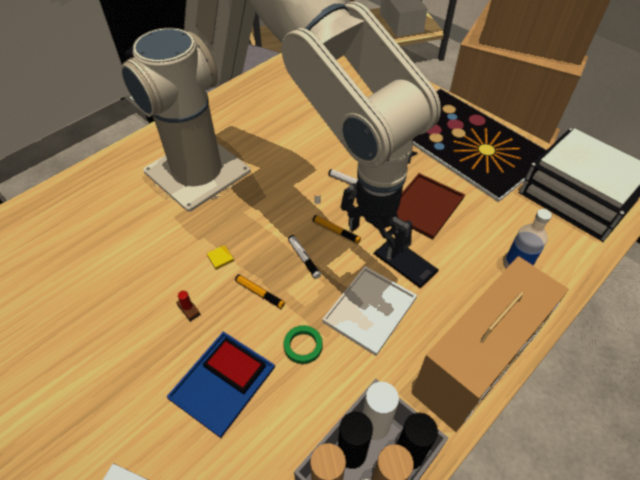

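View pics/side0.png

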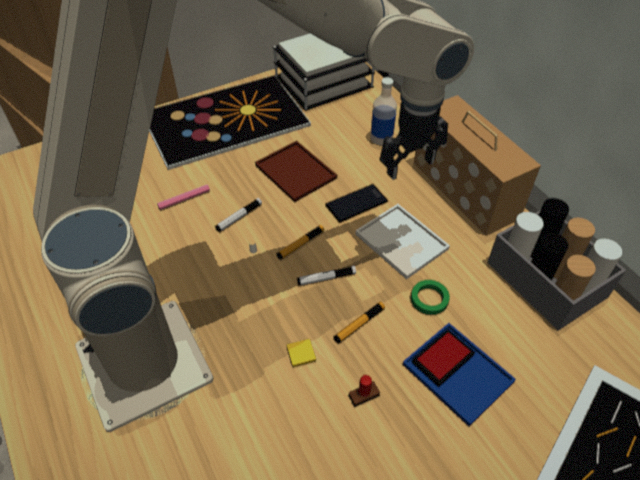

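The side view shows gold markers at (300,243) and (359,322), and silver ones at (327,275) and (239,214). The pink look-alike is at (184,197), the stamp at (366,388). The trays are brown (296,170), white (402,240) and blue (458,372). I'll enlarge the marker area to confirm colours and read the endpoints.

```bash
python3 - <<'E'
from h import *
c=ctrl.capture("side");save(c,"crop1.png",(150,175,400,350),3.2)
for n in("gold_a_mid","silver_a_mid","stamp_mid","tray_white","tray_brown","tray_blue"):
    for o in ctrl.outline_of(n,c):
        m=o["mask"].astype(np.uint8)
        r=cv2.minAreaRect(cv2.findNonZero(m)) if m.any() else None
        print(n,round(o["p"],2),np.round(np.array(o["position"])*[640,480]),m.sum())
        if r is None: continue
        z=.009 if "_a_" in n else (.015 if "tray" in n else 0)
        b=cv2.boxPoints(r);print(np.round([ray(c,q/[640,480],z)[:2] for q in b],3).tolist())
E
```

```text
gold_a_mid 0.66 [296. 240.] 375
[[0.357, 0.117], [0.495, 0.148], [0.494, 0.123], [0.357, 0.093]]
stamp_mid 0.67 [363. 395.] 588
[[0.325, -0.243], [0.386, -0.245], [0.379, -0.296], [0.32, -0.294]]
tray_white 0.93 [402. 241.] 3767
[[0.547, 0.077], [0.706, 0.146], [0.723, -0.072], [0.574, -0.124]]
tray_white 0.55 [296. 168.] 2671
[[0.443, 0.409], [0.586, 0.5], [0.617, 0.267], [0.483, 0.195]]
tray_brown 0.9 [301. 171.] 2852
[[0.442, 0.414], [0.59, 0.506], [0.619, 0.265], [0.48, 0.193]]
tray_blue 0.7 [458. 370.] 6036
[[0.445, -0.267], [0.602, -0.219], [0.624, -0.409], [0.478, -0.442]]
```

View pics/crop1.png

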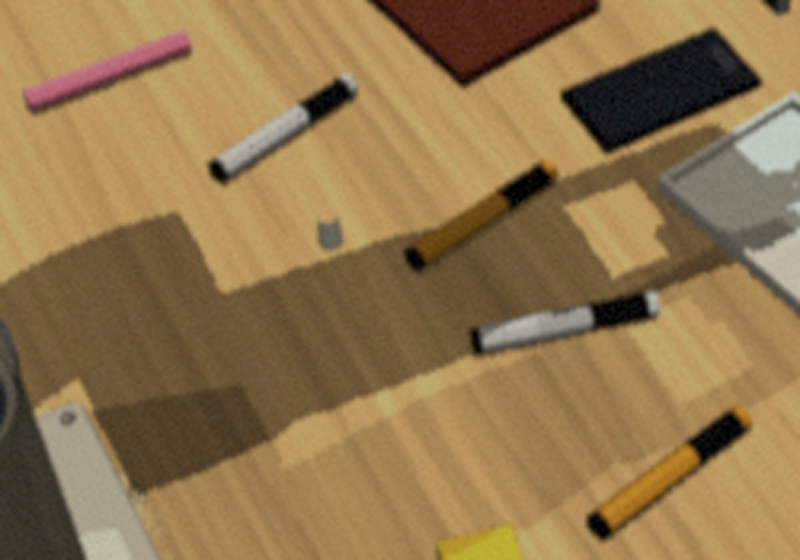

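The crop shows the pink item at (110,72), not meant. Silver markers are at (285,128) and (566,322), gold at (481,216) and (671,470); in every one the cap is at the upper-right end. Now I'll compute poses.

```bash
python3 - <<'E'
from h import *
c=ctrl.capture("side");s=ctrl.capture("scene")
for n,a,b in(("silB",(221,172),(349,85)),("goldA",(415,260),(547,172)),("silA",(480,341),(653,304)),("goldB",(600,525),(742,415))):
    A,B=[ray(c,(np.array(q)/3.2+[150,175])/[640,480],.009) for q in(a,b)]
    d=B-A;print(n,np.round((A+B)/2,3)[:2],"len",round(np.linalg.norm(d),3),"yaw",round(np.degrees(np.arctan2(d[1],d[0])),1))
for n,cc,q4 in(("white",c,((357,235),(395,205),(448,242),(408,276))),("brown",c,((255,168),(293,142),(337,174),(296,200))),("blue",c,((404,365),(447,325),(514,378),(470,422))),("whiteS",s,((323,318),(361,268),(415,297),(377,352))),("blueS",s,((168,395),(223,334),(274,370),(222,433)))):
    P=np.array([ray(cc,np.array(q)/[640,480],.015)[:2] for q in q4])
    e=np.diff(np.vstack([P,P[:1]]),axis=0)
    print(n,P.mean(0).round(3),np.linalg.norm(e,axis=1).round(3),np.degrees(np.arctan2(e[:,1],e[:,0])).round(1))
st=ctrl.read_state();print(st["tcp_pos"],np.round(st["tool_rot"],3).tolist(),st["clock"])
w=ctrl.capture("wrist");print(np.round(w["eye"],3),np.round(w["rotation"],2).tolist(),w["intrinsics"])
E
```

```text
silB [0.338 0.269] len 0.128 yaw 15.6
goldA [0.426 0.117] len 0.128 yaw 12.0
silA [0.431 0.001] len 0.126 yaw -14.8
goldB [ 0.43  -0.139] len 0.13 yaw 11.4
white [0.637 0.004] [0.139 0.167 0.144 0.164] [  15.3  -76.  -165.8  102.3]
brown [0.529 0.337] [0.142 0.173 0.141 0.161] [  17.6  -76.8 -167.5  103.7]
blue [ 0.535 -0.338] [0.137 0.169 0.136 0.164] [  13.6  -76.5 -168.2  103.7]
whiteS [0.64  0.004] [0.162 0.143 0.165 0.139] [ 101.    10.9  -80.3 -170.6]
blueS [ 0.544 -0.336] [0.165 0.141 0.157 0.138] [ 100.1    9.4  -81.  -167.4]
[6.24966242e-01 3.39729276e-05 4.04679853e-01] [[-0.0, 1.0, -0.0], [1.0, 0.0, 0.0], [0.0, -0.0, -1.0]] 1.35
[0.626 0.079 0.373] [[1.0, -0.0, -0.0], [-0.0, -0.95, -0.31], [-0.0, 0.31, -0.95]] [[346.76659068   0.         323.17056657]
 [  0.         346.76659068 242.588433  ]
 [  0.           0.           1.        ]]
```

```bash
python3 -m inch '50 118 -199 105 0 0 78;50 118 -199 105 0 0 78;50 118 -199 105 0 0 78;50 118 -199 105 0 0 78;50 118 -199 105 0 0 78;50 118 -199 105 0 0 78;50 118 -199 105 0 0 78;50 118 -199 105 0 0 78;50 118 -199 105 0 0 78;50 118 -199 105 0 0 78;50 118 -199 105 0 0 78;50 118 -199 105 0 0 78;50 118 -199 105 0 0 78' 40
python3 - <<'E'
from h import *
w=ctrl.capture("wrist");save(w,"w1.png")
for n in("gold_a_mid","silver_a_mid"):
  for o in ctrl.place_of(n,w): print(n,round(o["p"],2),np.round(np.array(o["position"])*[640,480]),ray(w,o["position"],.009).round(3))
print(ctrl.read_state()["q"])
E
```

```text
clock: 2.7
tcp_pos: [0.426, 0.118, 0.2997]
tool_rot: [[0.978, 0.21, -0.0], [0.21, -0.978, 0.0], [0.0, -0.0, -1.0]]
ft_force: [-0.6, -0.3, 0.4]
gripper_width: 0.0428
finger_force: 0.0
gold_a_mid 0.95 [321. 237.] [0.426 0.119 0.009]
silver_a_mid 0.79 [465. 265.] [0.428 0.001 0.009]
[1.39400486e+01 1.90029996e+01 1.20147433e+02 9.05348649e-04
 4.08491170e+01 9.18989614e+01]
```

View pics/w1.png

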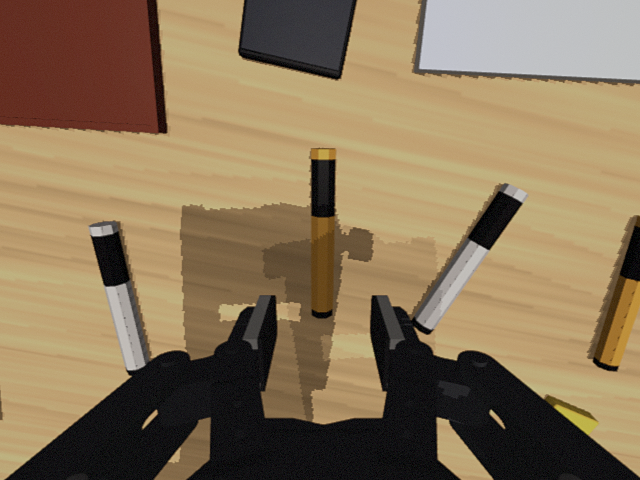

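The wrist picture shows gold A centred at (322,233) and vertical, silver A at (470,258), silver B at (120,298), gold B at the right edge, plus the edges of the brown and white trays. Now I'll descend on gold A and measure the rest from this view.

```bash
python3 - <<'E'
from h import *
c=ctrl.capture("wrist")
R=lambda q,z:ray(c,np.array(q)/[640,480],z)
for n,b,a in(("goldA",(322,153),(321,314)),("silB",(103,230),(138,368)),("silA",(515,192),(424,326))):
    A,B=R(a,.009),R(b,.009);d=B-A;print(n,((A+B)/2).round(4)[:2],np.linalg.norm(d).round(3),np.degrees(np.arctan2(d[1],d[0])).round(1))
for n,a,b in(("br side",(150,0),(165,132)),("br near",(0,124),(165,132)),("wh side",(415,72),(424,0)),("wh near",(415,72),(640,79))):
    A,B=R(a,.015),R(b,.015);d=B-A;print(n,A.round(3),B.round(3),np.degrees(np.arctan2(d[1],d[0])).round(1))
E
python3 -m inch '50 0 0 50 0 0 0;50 0 0 100 0 0 0;50 0 0 121 0 0 0;50 0 0 121 0 0 0;0 0 0 121 0 0 0;0 0 0 121 0 0 0;0 0 0 121 0 0 0;0 0 0 121 0 0 0;0 0 0 121 0 0 0;0 0 0 121 0 0 0' 40
```

```text
goldA [0.424  0.1179] 0.131 11.6
silB [0.3345 0.2691] 0.128 14.7
silA [4.287e-01 1.000e-04] 0.128 -14.8
br side [0.557 0.255 0.015] [0.48  0.241 0.015] -169.3
br near [0.462 0.353 0.015] [0.48  0.241 0.015] -80.6
wh side [0.552 0.082 0.015] [0.593 0.088 0.015] 8.8
wh near [0.552 0.082 0.015] [ 0.58  -0.066  0.015] -79.6
clock: 3.9
tcp_pos: [0.4266, 0.1182, 0.1799]
tool_rot: [[0.978, 0.208, 0.003], [0.208, -0.978, 0.001], [0.003, -0.0, -1.0]]
ft_force: [-1.5, 0.6, 9.0]
gripper_width: 0.0164
finger_force: 41.4
```

```bash
python3 -m inch '0 0 0 -50 0 0 0;0 0 0 -100 0 0 0;0 122 -195 -120 0 0 -88;0 122 -195 -120 0 0 -88;0 122 -195 -120 0 0 -88;0 122 -195 -120 0 0 -88;0 122 -195 -120 0 0 -88;0 122 -195 -120 0 0 -88;0 122 -195 -120 0 0 -88;0 122 -195 -120 0 0 -88;0 122 -195 -120 0 0 -88;0 122 -195 -120 0 0 -88;0 122 -195 -120 0 0 -88;0 122 -195 -120 0 0 -88;0 122 -195 -120 0 0 -88'
python3 - <<'E'
from h import *
c=ctrl.capture("wrist");save(c,"w2.png")
for o in ctrl.place_of("tray_brown",c): print(o["p"],ray(c,o["position"],.0))
E
```

```text
clock: 5.4
tcp_pos: [0.5047, 0.3341, 0.2991]
tool_rot: [[-0.172, 0.985, 0.0], [0.985, 0.172, 0.0], [0.0, 0.0, -1.0]]
ft_force: [-0.7, -0.2, -0.6]
gripper_width: 0.0163
finger_force: 40.3
0.67 [0.5331449  0.34375903 0.        ]
```

View pics/w2.png

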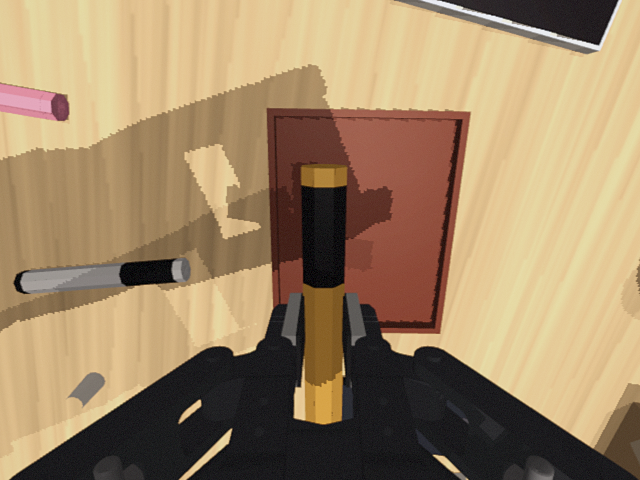

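The gold marker is held lengthwise over the brown tray, rim corners at (267,110), (470,112) and (439,332). I'll compute the tray pose from these.

```bash
python3 - <<'E'
from h import *
c=ctrl.capture("wrist")
P=np.array([ray(c,np.array(q)/[640,480],.015)[:2] for q in((267,110),(470,112),(439,332))])
print(P.round(3),np.linalg.norm(np.diff(P,axis=0),axis=1),np.degrees(np.arctan2(*(P[1]-P[0])[::-1])),np.degrees(np.arctan2(*(P[1]-P[2])[::-1]))-90,(P[0]+P[2])/2)
E
```

```text
[[0.452 0.417]
 [0.588 0.44 ]
 [0.615 0.27 ]] [0.13820962 0.17207077] 9.397994912408906 8.821523843360154 [0.53329418 0.34362286]
```

```bash
python3 -m inch '0 5 0 50 0 0 1;0 5 0 90 0 0 1;0 5 0 110 0 0 1;0 5 0 114 0 0 1;0 5 0 114 0 0 1;0 5 0 114 0 0 1;36 5 0 114 0 0 1;36 5 0 114 0 0 1;36 5 0 114 0 0 1;36 5 0 114 0 0 1;36 5 0 80 0 0 1;36 5 0 40 0 0 1;36 5 0 0 0 0 1;36 5 0 0 0 0 1'
python3 - <<'E'
from h import *
s=ctrl.read_state();T=np.array(s["tcp_pos"]);R=np.array(s["tool_rot"]);print(R.round(3).tolist())
for n,p in(("silB hover",(.334,.269,.30)),("goldB hover",(.43,-.139,.30)),("silA hover",(.4287,0,.30))): print(n,(1000*R.T@(np.array(p)-T)).round())
c=ctrl.capture("side");save(c,"s2.png",(230,120,430,260),4)
E
```

```text
clock: 6.95
tcp_pos: [0.5057, 0.3402, 0.3044]
tool_rot: [[-0.156, 0.988, 0.008], [0.988, 0.156, 0.005], [0.004, 0.009, -1.0]]
ft_force: [0.8, -0.2, 0.8]
gripper_width: 0.0306
finger_force: 0.0
[[-0.156, 0.988, 0.008], [0.988, 0.156, 0.005], [0.004, 0.009, -1.0]]
silB hover [ -43. -181.    3.]
goldB hover [-461. -150.    1.]
silA hover [-324. -129.    2.]
```

View pics/s2.png

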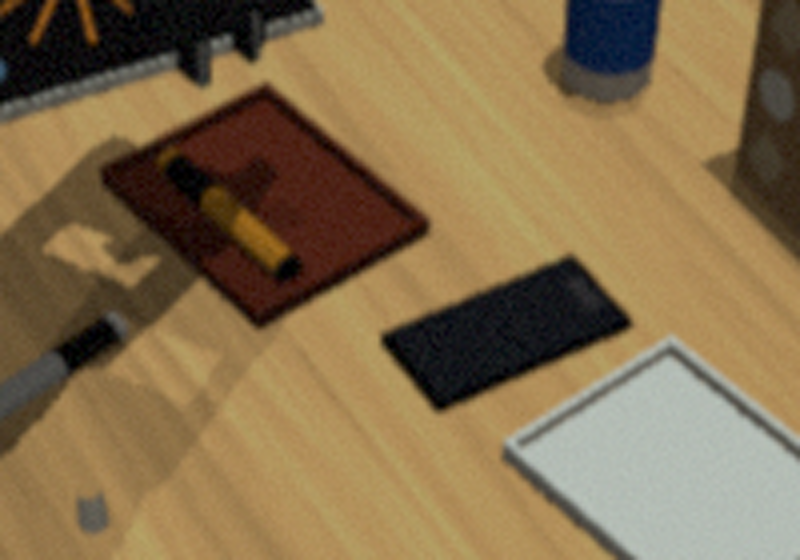

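Gold A lies flat in the brown tray. Next, gold B.

```bash
python3 -m inch '50 -460 -150 0 0 0 88;50 -460 -150 0 0 0 88;50 -460 -150 0 0 0 88;50 -460 -150 0 0 0 88;50 -460 -150 0 0 0 88;50 -460 -150 0 0 0 88;50 -460 -150 0 0 0 88;50 -460 -150 0 0 0 88;50 -460 -150 0 0 0 88;50 -460 -150 0 0 0 88;50 -460 -150 0 0 0 88;50 -460 -150 0 0 0 88;50 -460 -150 0 0 0 88;50 -460 -150 0 0 0 88;50 -460 -150 0 0 0 88;50 -460 -150 0 0 0 88'
python3 - <<'E'
from h import *
s=ctrl.read_state();T=np.array(s["tcp_pos"]);R=np.array(s["tool_rot"]);c=ctrl.capture("wrist");save(c,"w3.png")
for o in ctrl.place_of("gold_b_mid",c):
    p=ray(c,o["position"],.009);print(o["p"],p.round(4),np.round(np.array(o["position"])*[640,480]),(1000*R.T@(p-T)).round(1))
for o in ctrl.outline_of("gold_b_mid",c):
    v=cv2.fitLine(cv2.findNonZero(o["mask"].astype(np.uint8)),cv2.DIST_L2,0,.01,.01).ravel();print(o["p"],"image tilt",np.degrees(np.arctan2(v[0],-v[1])))
E
```

```text
clock: 8.6
tcp_pos: [0.4278, -0.1382, 0.2987]
tool_rot: [[0.981, 0.192, -0.0], [0.192, -0.981, 0.0], [-0.0, -0.0, -1.0]]
ft_force: [0.7, 0.3, 0.1]
gripper_width: 0.0424
finger_force: 0.0
0.89 [ 0.4261 -0.1411  0.009 ] [325. 240.] [ -2.3   2.6 289.7]
0.85 image tilt 0.52416664
```

View pics/w3.png

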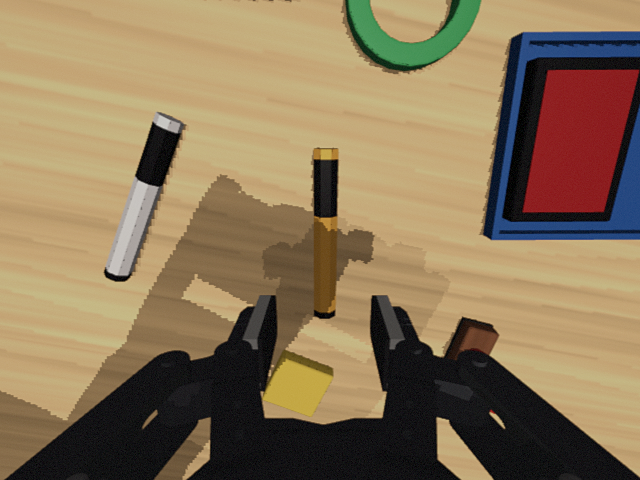

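The wrist picture shows gold B centred at (325,235), almost vertical. The yellow note at (300,380) is clear of the grasp.

```bash
python3 -m inch '50 -2 3 50 0 0 0;50 -2 3 95 0 0 0;50 -2 3 119 0 0 0;50 -2 3 119 0 0 0;0 -2 3 119 0 0 0;0 -2 3 119 0 0 0;0 -2 3 119 0 0 0;0 -2 3 119 0 0 0;0 -2 3 119 0 0 0;0 -2 3 70 0 0 0;0 -2 3 20 0 0 0;0 -2 3 0 0 0 0;0 -2 3 0 0 0 0' 40 && python3 -m inch '0 228 -454 0 0 0 -88;0 228 -454 0 0 0 -88;0 228 -454 0 0 0 -88;0 228 -454 0 0 0 -88;0 228 -454 0 0 0 -88;0 228 -454 0 0 0 -88;0 228 -454 0 0 0 -88;0 228 -454 0 0 0 -88;0 228 -454 0 0 0 -88;0 228 -454 0 0 0 -88;0 228 -454 0 0 0 -88;0 228 -454 0 0 0 -88;0 228 -454 0 0 0 -88;0 228 -454 0 0 0 -88;0 228 -454 0 0 0 -88;0 228 -454 0 0 0 -88'
```

```text
clock: 10.05
tcp_pos: [0.4273, -0.1424, 0.3021]
tool_rot: [[0.982, 0.191, 0.007], [0.191, -0.982, -0.002], [0.006, 0.004, -1.0]]
ft_force: [0.1, 0.3, -0.6]
gripper_width: 0.0165
finger_force: 40.8
clock: 11.65
tcp_pos: [0.5636, 0.346, 0.2989]
tool_rot: [[-0.155, 0.988, -0.0], [0.988, 0.155, -0.0], [-0.0, -0.0, -1.0]]
ft_force: [-0.8, -0.5, -0.4]
gripper_width: 0.0163
finger_force: 40.8
```

```bash
python3 -m inch '0 2 0 50 0 0 0;0 2 0 90 0 0 0;0 2 0 110 0 0 0;0 2 0 114 0 0 0;0 2 0 114 0 0 0;0 2 0 114 0 0 0;36 2 0 114 0 0 0;36 2 0 114 0 0 0;36 2 0 114 0 0 0;36 2 0 114 0 0 0;36 2 0 80 0 0 0;36 2 0 40 0 0 0;36 2 0 0 0 0 0;36 2 0 0 0 0 0;36 2 0 0 0 0 0'
python3 - <<'E'
from h import *
s=ctrl.read_state();T=np.array(s["tcp_pos"]);R=np.array(s["tool_rot"]);print(R.round(3).tolist())
for n,p in(("silB hover",(.334,.269,.30)),("silA hover",(.4287,0,.30))): print(n,(1000*R.T@(np.array(p)-T)).round())
c=ctrl.capture("wrist");save(c,"w4.png")
E
```

```text
clock: 13.15
tcp_pos: [0.5634, 0.3492, 0.3]
tool_rot: [[-0.157, 0.988, 0.002], [0.988, 0.157, 0.001], [0.001, 0.002, -1.0]]
ft_force: [0.3, -0.7, -0.0]
gripper_width: 0.0308
finger_force: 0.0
[[-0.157, 0.988, 0.002], [0.988, 0.157, 0.001], [0.001, 0.002, -1.0]]
silB hover [ -43. -239.   -1.]
silA hover [-324. -188.   -1.]
```

View pics/w4.png

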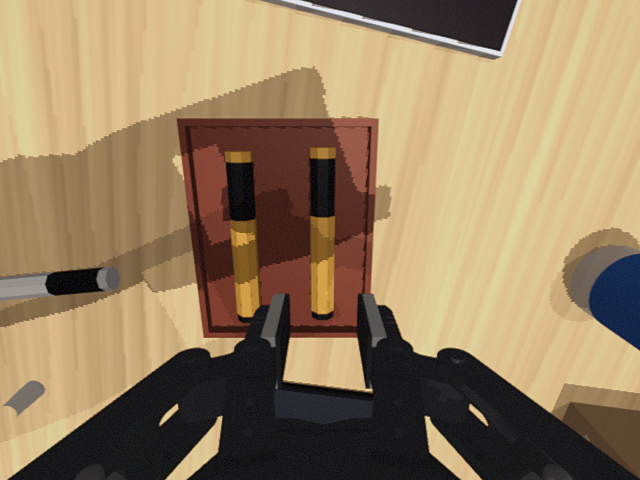

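Both gold markers lie flat in the brown tray, at (242,235) and (322,232). Next, silver B.

```bash
python3 -m inch '50 -43 -239 0 0 0 84;50 -43 -239 0 0 0 84;50 -43 -239 0 0 0 84;50 -43 -239 0 0 0 84;50 -43 -239 0 0 0 84;50 -43 -239 0 0 0 84;50 -43 -239 0 0 0 84;50 -43 -239 0 0 0 84;50 -43 -239 0 0 0 84;50 -43 -239 0 0 0 84;50 -43 -239 0 0 0 84;50 -43 -239 0 0 0 84;50 -43 -239 0 0 0 84'
cat > m.py <<'E'
from h import *
import sys
n=sys.argv[1]
s=ctrl.read_state();T=np.array(s["tcp_pos"]);R=np.array(s["tool_rot"]);c=ctrl.capture("wrist");save(c,sys.argv[2])
for o in ctrl.place_of(n,c):
    p=ray(c,o["position"],.009);print(round(o["p"],2),p.round(4),np.round(np.array(o["position"])*[640,480]),"tool",(1000*R.T@(p-T)).round(1))
for o in ctrl.outline_of(n,c):
    v=cv2.fitLine(cv2.findNonZero(o["mask"].astype(np.uint8)),cv2.DIST_L2,0,.01,.01).ravel();v=v*-np.sign(v[1]);print(round(o["p"],2),np.array(o["position"])*[640,480],"tilt",np.degrees(np.arctan2(v[0],-v[1])))
E
python3 m.py silver_b_mid w5.png
```

```text
clock: 14.5
tcp_pos: [0.3337, 0.2691, 0.2982]
tool_rot: [[0.965, 0.261, -0.001], [0.261, -0.965, -0.001], [-0.001, 0.0, -1.0]]
ft_force: [-0.2, 0.8, -0.3]
gripper_width: 0.0428
finger_force: 0.0
0.88 [0.2413 0.3933 0.009 ] [148. 303.] tool [ -56.5 -144.2  289.2]
0.74 [0.3364 0.268  0.009 ] [324. 234.] tool [  2.7   1.6 289.2]
0.93 [323.776 223.296] tilt 0.19187115
0.6 [143.808 292.08 ] tilt 6.9872603
```

View pics/w5.png

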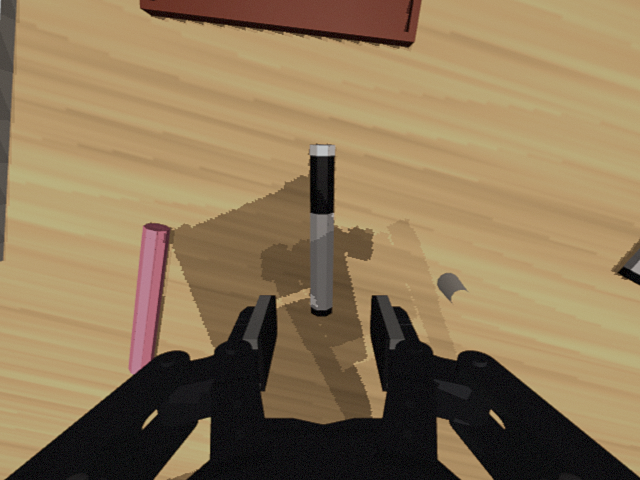

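Silver B is centred at (322,230). The pink look-alike at (148,300) stays put. Grasp and carry to the white tray.

```bash
python3 -m inch '50 3 1 50 0 0 0;50 3 1 95 0 0 0;50 3 1 118 0 0 0;50 3 1 118 0 0 0;0 3 1 118 0 0 0;0 3 1 118 0 0 0;0 3 1 118 0 0 0;0 3 1 118 0 0 0;0 3 1 118 0 0 0;0 3 1 70 0 0 0;0 3 1 20 0 0 0;0 3 1 0 0 0 0;0 3 1 0 0 0 0' 40 && python3 -m inch '0 191 328 0 0 0 -84;0 191 328 0 0 0 -84;0 191 328 0 0 0 -84;0 191 328 0 0 0 -84;0 191 328 0 0 0 -84;0 191 328 0 0 0 -84;0 191 328 0 0 0 -84;0 191 328 0 0 0 -84;0 191 328 0 0 0 -84;0 191 328 0 0 0 -84;0 191 328 0 0 0 -84;0 191 328 0 0 0 -84;0 191 328 0 0 0 -84;0 191 328 0 0 0 -84;0 191 328 0 0 0 -84'
python3 - <<'E'
from h import *
c=ctrl.capture("wrist");save(c,"w6.png")
for o in ctrl.place_of("tray_white",c): print(o["p"],ray(c,o["position"],.0))
E
```

```text
clock: 15.95
tcp_pos: [0.3379, 0.2697, 0.302]
tool_rot: [[0.966, 0.259, 0.006], [0.259, -0.966, 0.004], [0.007, -0.003, -1.0]]
ft_force: [0.8, 0.2, -0.7]
gripper_width: 0.0166
finger_force: 40.0
clock: 17.45
tcp_pos: [0.6063, 0.0018, 0.2986]
tool_rot: [[-0.156, 0.988, -0.0], [0.988, 0.156, 0.0], [0.0, -0.0, -1.0]]
ft_force: [-0.3, 1.2, -0.4]
gripper_width: 0.0162
finger_force: 40.0
0.86 [0.63892069 0.00664653 0.        ]
```

View pics/w6.png

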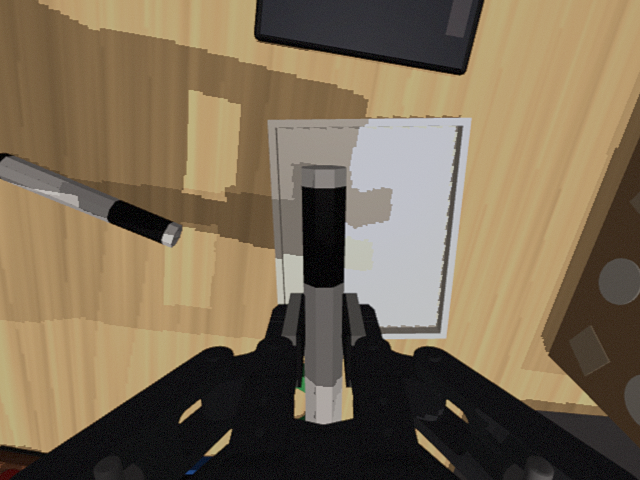

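Silver B is held lengthwise over the white tray, rim corners at (268,121), (470,118) and (444,338). It lines up with the left half, so lower it.

```bash
python3 -m inch '0 1 0 50 0 0 -1;0 1 0 90 0 0 -1;0 1 0 110 0 0 -1;0 1 0 114 0 0 -1;0 1 0 114 0 0 -1;0 1 0 114 0 0 -1;36 1 0 114 0 0 -1;36 1 0 114 0 0 -1;36 1 0 114 0 0 -1;36 1 0 114 0 0 -1;36 1 0 80 0 0 -1;36 1 0 40 0 0 -1;36 1 0 0 0 0 -1;36 1 0 0 0 0 -1;36 1 0 0 0 0 -1' && python3 -m inch '50 29 -175 0 0 0 -65;50 29 -175 0 0 0 -65;50 29 -175 0 0 0 -65;50 29 -175 0 0 0 -65;50 29 -175 0 0 0 -65;50 29 -175 0 0 0 -65;50 29 -175 0 0 0 -65;50 29 -175 0 0 0 -65;50 29 -175 0 0 0 -65;50 29 -175 0 0 0 -65;50 29 -175 0 0 0 -65'; python3 m.py silver_a_mid w7.png
```

```text
clock: 19.05
tcp_pos: [0.6064, 0.0026, 0.2998]
tool_rot: [[-0.174, 0.985, 0.002], [0.985, 0.174, -0.0], [-0.0, 0.002, -1.0]]
ft_force: [-0.1, 0.1, -0.8]
gripper_width: 0.0307
finger_force: 0.0
clock: 20.15
tcp_pos: [0.4286, 0.0008, 0.2982]
tool_rot: [[-0.965, 0.261, -0.001], [0.261, 0.965, 0.0], [0.001, -0.0, -1.0]]
ft_force: [-0.7, -0.5, 0.0]
gripper_width: 0.0425
finger_force: 0.0
0.56 [4.291e-01 3.000e-04 9.000e-03] [324. 237.] tool [ -1.   -0.3 289.2]
0.81 [326.4   231.312] tilt 0.57181406
```

```bash
python3 -m inch '50 -1 0 50 0 0 0;50 -1 0 95 0 0 0;50 -1 0 118 0 0 0;50 -1 0 118 0 0 0;0 -1 0 118 0 0 0;0 -1 0 118 0 0 0;0 -1 0 118 0 0 0;0 -1 0 118 0 0 0;0 -1 0 118 0 0 0;0 -1 0 70 0 0 0;0 -1 0 20 0 0 0;0 -1 0 0 0 0 0;0 -1 0 0 0 0 0' 40 && python3 -m inch '0 -225 74 0 0 0 65;0 -225 74 0 0 0 65;0 -225 74 0 0 0 65;0 -225 74 0 0 0 65;0 -225 74 0 0 0 65;0 -225 74 0 0 0 65;0 -225 74 0 0 0 65;0 -225 74 0 0 0 65;0 -225 74 0 0 0 65;0 -225 74 0 0 0 65;0 -225 74 0 0 0 65'
```

```text
clock: 21.6
tcp_pos: [0.4309, 0.0005, 0.302]
tool_rot: [[-0.966, 0.259, 0.007], [0.259, 0.966, -0.0], [-0.007, 0.002, -1.0]]
ft_force: [-0.3, -1.1, 0.2]
gripper_width: 0.0163
finger_force: 39.8
clock: 22.7
tcp_pos: [0.6661, 0.0138, 0.2982]
tool_rot: [[-0.175, 0.985, -0.001], [0.985, 0.175, -0.0], [0.0, -0.001, -1.0]]
ft_force: [-0.4, -0.9, -0.1]
gripper_width: 0.0165
finger_force: 39.8
```

```bash
python3 -m inch '0 0 0 50 0 0 0;0 0 0 90 0 0 0;0 0 0 110 0 0 0;0 0 0 113 0 0 0;0 0 0 113 0 0 0;0 0 0 113 0 0 0;36 0 0 113 0 0 0;36 0 0 113 0 0 0;36 0 0 113 0 0 0;36 0 0 113 0 0 0;36 0 0 80 0 0 0;36 0 0 40 0 0 0;36 0 0 0 0 0 0;36 0 0 0 0 0 0;36 0 0 0 0 0 0'
python3 - <<'E'
from h import *
s=ctrl.read_state();T=np.array(s["tcp_pos"]);R=np.array(s["tool_rot"])
c=ctrl.capture("wrist");save(c,"w8.png")
for v in("scene","side"):
    c=ctrl.capture(v)
    for n,z in(("stamp_mid",.034),("tray_blue",0)):
        for o in ctrl.place_of(n,c): p=ray(c,o["position"],z);print(v,n,round(o["p"],2),p.round(3))
print((1000*R.T@(np.array([.35,-.286,.36])-T)).round())
E
```

```text
clock: 24.2
tcp_pos: [0.6666, 0.0138, 0.3001]
tool_rot: [[-0.174, 0.985, 0.003], [0.985, 0.174, 0.0], [-0.0, 0.003, -1.0]]
ft_force: [-0.8, 0.9, -0.2]
gripper_width: 0.0306
finger_force: 0.0
scene stamp_mid 0.82 [ 0.346 -0.284  0.034]
scene tray_blue 0.86 [ 0.542 -0.331  0.   ]
side stamp_mid 0.79 [ 0.351 -0.286  0.034]
side tray_blue 0.84 [ 0.54  -0.332  0.   ]
[-240. -364.  -61.]
```

View pics/w8.png

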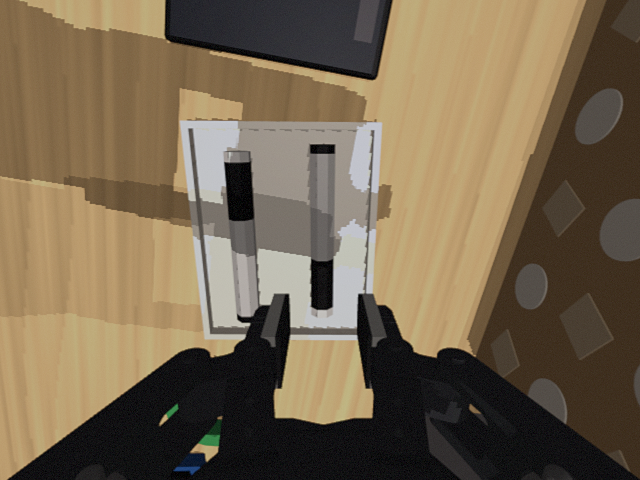

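Both silver markers lie flat in the white tray, at (241,235) and (322,230). Now the stamp.

```bash
python3 -m inch '70 -240 -364 -60 0 0 0;70 -240 -364 -60 0 0 0;70 -240 -364 -60 0 0 0;70 -240 -364 -60 0 0 0;70 -240 -364 -60 0 0 0;70 -240 -364 -60 0 0 0;70 -240 -364 -60 0 0 0;70 -240 -364 -60 0 0 0;70 -240 -364 -60 0 0 0;70 -240 -364 -60 0 0 0;70 -240 -364 -60 0 0 0;70 -240 -364 -60 0 0 0;70 -240 -364 -60 0 0 0;70 -240 -364 -60 0 0 0'
python3 - <<'E'
from h import *
s=ctrl.read_state();T=np.array(s["tcp_pos"]);R=np.array(s["tool_rot"])
c=ctrl.capture("wrist");save(c,"w9.png")
for n,z in(("stamp_mid",.034),("tray_blue",0)):
    for o in ctrl.place_of(n,c): p=ray(c,o["position"],z);print(n,round(o["p"],2),p.round(4),np.array(o["position"])*[640,480],"tool",(1000*R.T@(p-T)).round(1))
E
```

```text
clock: 25.95
tcp_pos: [0.3503, -0.2851, 0.3584]
tool_rot: [[-0.176, 0.984, -0.0], [0.984, 0.176, 0.0], [0.0, -0.0, -1.0]]
ft_force: [-0.3, -0.3, -0.1]
gripper_width: 0.0596
finger_force: 0.0
tray_blue 0.7 [ 0.5363 -0.3345  0.    ] [491.008 291.6  ] tool [-81.5 174.6 358.4]
```

View pics/w9.png

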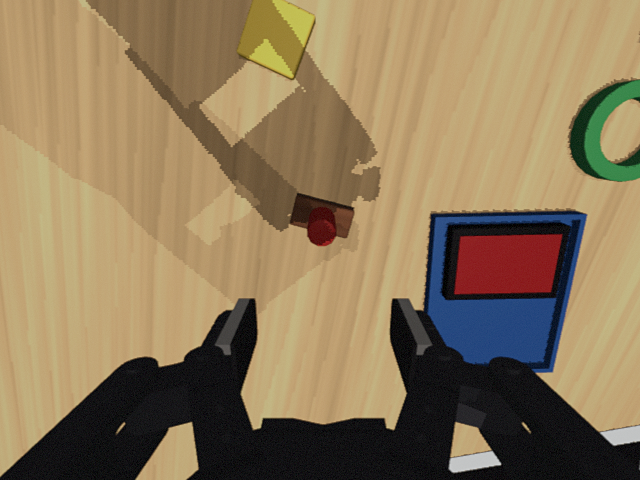

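The stamp's handle top is at about (321,237), and its foot is turned about 14° clockwise in the picture. The blue tray's corners are (433,213), (585,213) and (551,371), with the free half at its lower part.

```bash
python3 - <<'E'
from h import *
s=ctrl.read_state();T=np.array(s["tcp_pos"]);R=np.array(s["tool_rot"])
c=ctrl.capture("wrist");r=lambda q,z:ray(c,np.array(q)/[640,480],z)
p=r((321,237),.068);print("stamp",p.round(4),(1000*R.T@(p-T)).round(1))
im=c["img"][170:270,270:380].astype(int);m=(im[...,0]>90)&(im[...,1]<40)
ys,xs=np.nonzero(m);print(xs.min()+270,xs.max()+270,ys.min()+170,ys.max()+170)
a,b=r((297,194),.017),r((354,208),.017);d=b-a;print("foot",np.linalg.norm(d),np.degrees(np.arctan2(d[1],d[0])))
P=np.array([r(q,.015)[:2] for q in((433,213),(585,213),(551,371))]);print(P.round(3),np.linalg.norm(np.diff(P,axis=0),axis=1),np.degrees(np.arctan2(*(P[1]-P[0])[::-1])),np.degrees(np.arctan2(*(P[1]-P[2])[::-1]))-90)
o=(P[0]+P[2])/2;y=np.radians(10);t=o+.04*np.array([np.sin(y),-np.cos(y)]);print("tray",o,"target",t,"shift tool",(1000*R.T@(np.r_[t,0]-p))[:2].round(1))
E
```

```text
stamp [ 0.3489 -0.2868  0.068 ] [ -1.3  -1.2 290.6]
317 335 220 244
foot 0.05313001986648543 -3.895586848232345
[[ 0.449 -0.262]
 [ 0.586 -0.238]
 [ 0.621 -0.408]] [0.13974753 0.17378602] 10.059493671961254 11.394062115033549
tray [ 0.53480164 -0.33513884] target [ 0.54174757 -0.37453115] shift tool [-120.1  174.5]
```

```bash
python3 -m inch '70 -1 -1 50 0 0 0;70 -1 -1 95 0 0 0;70 -1 -1 130 0 0 0;70 -1 -1 158 0 0 0;70 -1 -1 158 0 0 0;0 -1 -1 158 0 0 0;0 -1 -1 158 0 0 0;0 -1 -1 158 0 0 0;0 -1 -1 158 0 0 0;0 -1 -1 158 0 0 0;0 -1 -1 158 0 0 0;0 -1 -1 130 0 0 0;0 -1 -1 90 0 0 0;0 -1 -1 60 0 0 0;0 -1 -1 60 0 0 0' 40 && python3 -m inch '0 -119 175 0 0 0 -14;0 -119 175 0 0 0 -14;0 -119 175 0 0 0 -14;0 -119 175 0 0 0 -14;0 -119 175 0 0 0 -14;0 -119 175 0 0 0 -14;0 -119 175 0 0 0 -14;0 -119 175 0 0 0 -14'
python3 - <<'E'
from h import *
c=ctrl.capture("side");save(c,"s3.png",(370,280,550,430),4)
E
```

```text
clock: 27.65
tcp_pos: [0.3497, -0.2878, 0.303]
tool_rot: [[-0.174, 0.985, 0.007], [0.985, 0.174, -0.006], [-0.007, 0.005, -1.0]]
ft_force: [0.3, -0.8, -0.6]
gripper_width: 0.0228
finger_force: 39.5
clock: 28.45
tcp_pos: [0.5402, -0.3731, 0.2982]
tool_rot: [[-0.406, 0.914, -0.002], [0.914, 0.406, 0.001], [0.002, -0.001, -1.0]]
ft_force: [0.9, -0.4, -1.2]
gripper_width: 0.023
finger_force: 39.6
```

View pics/s3.png

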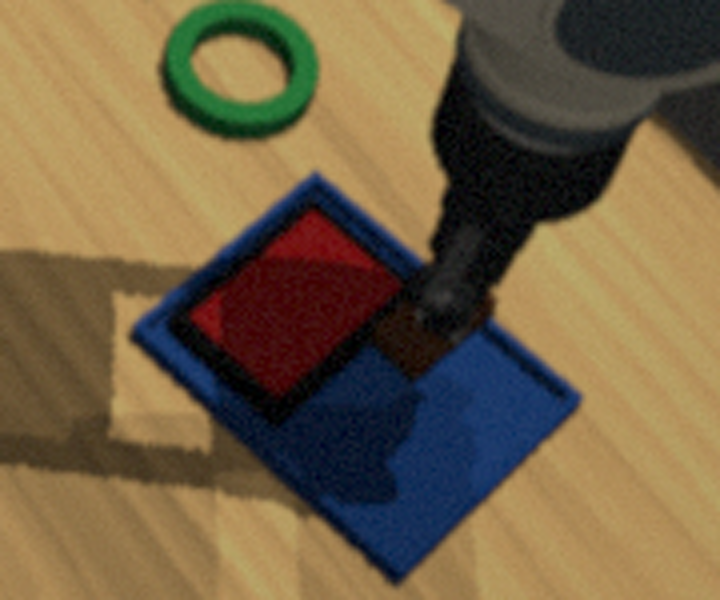

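The stamp is held upright with its foot square to the tray, hovering over the free half. Lower and release.

```bash
python3 -m inch '0 0 0 40 0 0 0;0 0 0 75 0 0 0;0 0 0 88 0 0 0;0 0 0 93 0 0 0;0 0 0 93 0 0 0;0 0 0 93 0 0 0;0 0 0 93 0 0 0' && python3 -m inch '55 0 0 0 0 0 0;55 0 0 0 0 0 0;55 0 0 0 0 0 0;55 0 0 0 0 0 0;55 0 0 -20 0 0 0;55 0 0 -60 0 0 0;55 0 0 -105 0 0 0;55 0 0 -150 0 0 0;55 0 0 -150 0 0 0;55 0 0 -150 0 0 0;55 0 0 -150 0 0 0'
python3 - <<'E'
from h import *
c=ctrl.capture("wrist")
a=c["img"][:,:,::-1];b=ctrl.capture("side")["img"][130:430,170:570,::-1]
cv2.imwrite("pics/end.png",np.hstack([cv2.resize(a,(400,300)),b]))
E
```

```text
clock: 29.2
tcp_pos: [0.5418, -0.374, 0.2068]
tool_rot: [[-0.407, 0.914, 0.001], [0.914, 0.407, -0.001], [-0.001, 0.0, -1.0]]
ft_force: [-1.0, 1.0, 5.1]
gripper_width: 0.0229
finger_force: 40.1
clock: 30.3
tcp_pos: [0.5412, -0.3734, 0.3543]
tool_rot: [[-0.407, 0.914, -0.002], [0.914, 0.407, 0.001], [0.002, -0.001, -1.0]]
ft_force: [-0.7, 0.2, -0.4]
gripper_width: 0.0474
finger_force: 0.0
```

View pics/end.png

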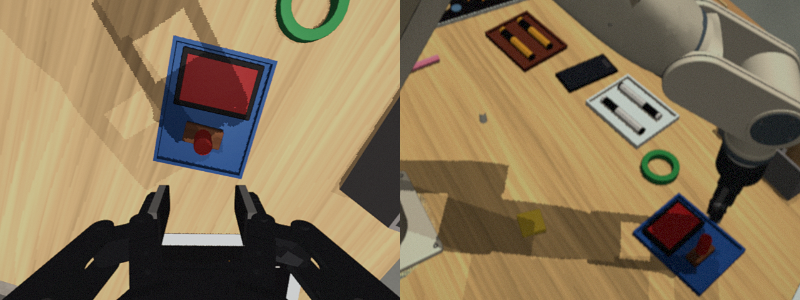

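The stamp stands upright at (203,140) in the free half of the blue tray. The gold markers are in brown, the silver ones in white, and the phone and tape are untouched. Handing in.

```bash
python3 -c "
from plant import ctrl
print(ctrl.hand_in())"
```

```text
the job is handed in; nothing more can be done
None
```

The job is handed in: both gold markers lie flat in the brown tray, both silver ones lie flat in the white tray, and the stamp stands upright in the free half of the blue tray; the phone and tape were not touched.

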